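# Leak tester: select the test port, then draw the pump rod to its mark and hold

### The arm

A 7-joint arm with a two-finger parallel gripper is mounted at the origin on the work surface. World frame = base frame: x ahead of the robot, y to its left, z up, the work surface at z = 0. Lengths are in m, angles in rad, forces in N, time in s.
With the tool pointing down it reaches from about 0.4 to 0.85 m from the base axis. Payload 10.4 kg.
Tool frame: the origin (TCP) lies between the finger pads; the fingertips stand 17 mm ahead of it and the grasp point (between the pads) lies 2 mm behind it; z points along the fingers, y is the direction in which the jaws open and shut (so a half turn about z gives the same grasp; the last joint's range is limited). The gripper opens to 85 mm and grips with 20 to 120 N. Pads are 22 mm wide; open, the fingers measure 114 mm over their backs; the gripper's body (76 mm by 85 mm) begins 54 mm behind the grasp point. The pads swing forward as they close: fully open they stand 13 mm farther back than shut.
Start: joints at [-0.023, 0.332, -0.065, 1.46, 0.022, 1.35, -0.088], TCP at [0.625, 0, 0.227] pointing down, gripper open.
Joint ranges: [-2.6, 2.6], [-0.5, 2.12], [-1.47, 1.34], [0.16, 2.42], [-1.27, 4.41], [0.06, 2.06], [-2.6, 2.6]. Speed limits (rad/s): [2.22, 2.22, 2.79, 2.79, 3.14, 3.14, 3.14].

### API

Orientations are given as a unit quaternion [x, y, z, w].
In Python, from workcell import manip gives the robot as it stands.
- The arm moves only by the tool jog_arm, never from a script. Its argument "steps" is one flat list of numbers, 5 for each row, row after row: the finger opening in m, from 0 to 0.0854, then the shift along the tool's x, y, z in m, then the turn about the tool's z in rad. In form: [gripper, x, y, z, twist, gripper, x, y, z, twist, ...]. A call has exactly 10 rows; each row is the pose to reach, as a shift and turn from the pose commanded when the call began, along the tool's axes at that moment; what a row does not reach only later rows make up. A row lasts 1/10 s, in which the tool goes at most 50 mm and 8.59 degrees, less where a joint would pass 70% of its speed; a pose out of reach is approached as far as the arm can. A call with a gripper value outside its range is refused whole. The fingers move at their own pace and stop on an object; "grip_force" is the grip in N (left out, the last holds). Time passes only in rows, so rows that repeat a pose let the fingers close, or fill a call up. It gives the time, the measured TCP pose, the force and the opening at its end, in the units of the state.
- manip.get_obs(): the state, without advancing time (a new reading comes with each control period).
- manip.camera(name): name is "scene" or "side" or "wrist"; returns (picture, depth): 420x560x3 uint8, red, green, blue; 420x560 float32, m along the optical axis (not along the pixel's ray), 0 where there is no reading.
- manip.calibration(name): a dict with "mtx" (3x3 intrinsics, pixels), "world_to_cam" (4x4, takes a point from world to camera coordinates). Camera axes: x right, y down, z forward; pixel columns grow to the right and rows downward; lengths in m; the calibration is good to about 2 mm. A picture is of the moment at which its call begins: read the wrist's pose just before it. calibration takes no time and is no camera call; for the wrist camera it gives the pose at the moment of the call.
- manip.hand_in(): hands the job in, once; it reports no verdict.
The state is a dict: "clock": time; "joint_pos": joint angles; "joint_velocities": joint speeds; "tau": joint torques, N m; "position": TCP position; "ee_rot": TCP orientation; "ft_force": force on the tool from outside, world axes, zero at the start; "torque": the same for the moment, N m; "grip_width": opening from 0.0 (shut) to 1.0 (fully open).
Only numpy, scipy, OpenCV 4.12 (cv2) and the standard library are available. Lean on these libraries where they do the work, as an engineer would, in place of code of your own. Each camera call takes 0.05 s, during which the arm holds its last target.

### The job

Leak-check the casting clamped on the bench vacuum tester: first turn the tester's selector to the position with the long bar mark, then pull the sprung pump rod out by its handle until the whole of the dark length ring on the rod has just come out of the barrel's mouth, and keep hold of it there. Finish while still holding the rod out at its mark (its spring would pull it back), with the selector left on the long mark and the other things on the bench left where they are.

Things in the scene. Friction and masses are not known exactly. Their poses are not given: they have to be found in the camera images.
- selector (a joint): turn of the selector, rad, clockwise from above: five sprung click positions at 0, 0.524, 1.047, 1.571, 2.094 (stops just beyond the ends). Starts in one of the first three. Wanted: 1.571, the last but one, marked on the dial by the one long bar (17 x 4.5 mm; the others have 5 mm ticks). Let go, it clicks into the nearest; turning out of one takes about 0.08 N m
- selector_grip (a point): on the selector's upright turning axis, at grip height: 112 mm above the bench, 9 mm below the top of its black bar handle (36 long, 12 wide, 32 mm high; foot disc 23 mm below this point). A narrow nose, 9 mm more, and a white line mark its pointing end. Frame turns with it: x along the bar to the nose, z up. Nothing within 60 mm is higher than the block it stands on (80 mm)
- rod (a joint): how far the pump rod is drawn out of the barrel, m: 0 fully home, 0.060 with the whole ring mark just out of the barrel's mouth, 0.085 at the end of its travel. An inner spring draws it home: 3 N at 0, 12 N at 0.060
- rod_grip (a point): centre of the pump rod's black waisted pull handle, 75 mm above the bench: waist 20 mm in diameter, 28 mm long, between end flanges 30 mm in diameter (42 mm overall). It moves with the rod (12 mm, steel), out along -y of this frame, level; z up; the barrel lies to +y, its mouth 20 mm from the near flange when home. All within 80 mm is lower than 100 mm; bare bench beneath
- barrel_mouth (a point): centre of the open mouth of the pump barrel (brass gland nut, 28 mm in diameter), where the rod comes out; same axes as rod_grip. The dark ring round the rod is 6 mm wide; its edge towards the barrel is 101 mm from the handle's centre and lies 60 mm inside the mouth while the rod is home, so that it is just at the mouth with the rod 60 mm out
- tester: the leak tester, fixed, on a dark steel base plate 200 x 320 mm (origin: centre of its underside; x to its back, y to its left, along the pump): pump barrel front right, selector block front left, round gauge back left, grey casting under a clamp strap back right, 102 mm at its highest. Bench at z = 0
- pin_vice: steel pin vice (bystander), 124 mm long, 16 mm high, lying in front of the tester; origin under its middle
- spanner: steel spanner (bystander), 150 mm long, 8 mm high, lying on the bench near the rod; origin under its middle
- jar: small clear jar with a dark lid (bystander), 52 mm in diameter, 50 mm high, standing behind the rod's handle; origin under its middle
- casting: the next grey casting (bystander), 56 mm in diameter, 46 mm high, behind the tester; origin under its middle
- mug: white mug (bystander), 84 mm in diameter, 100 mm high, left of the tester; origin under its middle
- screwdriver: grey-handled screwdriver (bystander), 200 mm long, 26 mm high, lying front left; origin under its middle
- case: orange plastic case (bystander), 190 x 85 x 37 mm, lying at the right; origin under its middle

How it is judged:
By the outcome, as a careful person would: the job done as asked, in the order asked, and still so for the second after the job is handed in, while the arm keeps its last pose, push and grip.
It also fails if it takes over 48 s, if anything falls off the work surface, if the arm or the gripper's body presses on something with over 40 N, if the wrist force passes 120 N, or if a joint passes its speed limit or range.

## Working session

There is one attempt and no reset: what is moved stays moved. The work goes in short steps, Python scripts to look and compute and a tool call to move; the robot and the scene stay as the last step left them, time stands still between calls to the robot, and variables do not carry over. Pictures are saved under pics/ and viewed, and the job is handed in when it is done.

Besides the shell and the picture viewer there is one more tool, called after "Emit:" by a JSON object that holds its "method" and its "body". jog_arm: Moves the arm, as the interface text tells. Its arguments: {"type":"object","properties":{"steps":{"type":"array"},"grip_force":{"type":"number"}},"required":["steps"]}

```bash
mkdir -p pics; cat > h.py <<'E'
import numpy as np, cv2
from workcell import manip
def snap(n,f):
    c=manip.calibration(n); p,d=manip.camera(n)
    cv2.imwrite(f'pics/{f}.png',cv2.cvtColor(p,cv2.COLOR_RGB2BGR))
    np.savez(f'pics/{f}.npz',p=p,d=d,K=np.array(c['mtx']),T=np.array(c['world_to_cam']))
def load(f):
    return np.load(f'pics/{f}.npz')
def w(z,u,v,depth=None,height=None):
    K,T=z['K'],z['T']; Ti=np.linalg.inv(T)
    r=np.linalg.inv(K)@[u,v,1]
    if height is not None:
        o=Ti[:3,3]; dr=Ti[:3,:3]@r; return o+dr*(height-o[2])/dr[2]
    dd=z['d'][int(v),int(u)] if depth is None else depth
    return (Ti@np.r_[r*dd,1])[:3]
def crop(f,u0,u1,v0,v1,s,o):
    im=cv2.imread(f'pics/{f}.png')[v0:v1,u0:u1]
    cv2.imwrite(f'pics/{o}.png',cv2.resize(im,None,fx=s,fy=s,interpolation=cv2.INTER_CUBIC))
E
python3 - <<'E'
from h import *
o=manip.get_obs(); print(o)
for n in('scene','side','wrist'): snap(n,n+'0')
print(manip.get_obs()['clock'])
E
```

```text
{'clock': 0.0, 'joint_pos': array([-0.02260157,  0.33288798, -0.06471931,  1.46095662,  0.02155594,
        1.34988345, -0.08852287]), 'joint_velocities': array([-0.00062343,  0.00065822,  0.00137917,  0.00032828, -0.00215239,
        0.00138405, -0.00192507]), 'tau': array([ 4.98105128e-04, -6.25449800e+01,  4.97091911e-02, -3.91610491e+01,
        1.63588714e-02,  9.83294769e-03, -6.01235030e-06]), 'position': array([6.24614136e-01, 2.17313672e-05, 2.25998605e-01]), 'ee_rot': array([ 7.07103565e-01,  7.07109630e-01, -5.16071019e-04, -5.03778688e-04]), 'ft_force': array([ 0.08975009, -0.57982272,  0.80991678]), 'torque': array([-0.01755127,  0.03022793,  0.01325565]), 'grip_width': 1.0022776838307634}
0.15
```

View pics/scene0.png

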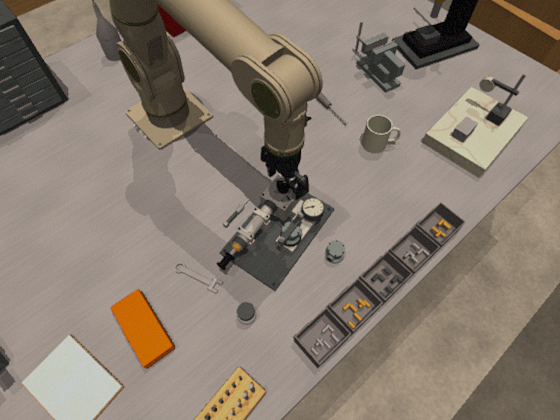

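View pics/side0.png

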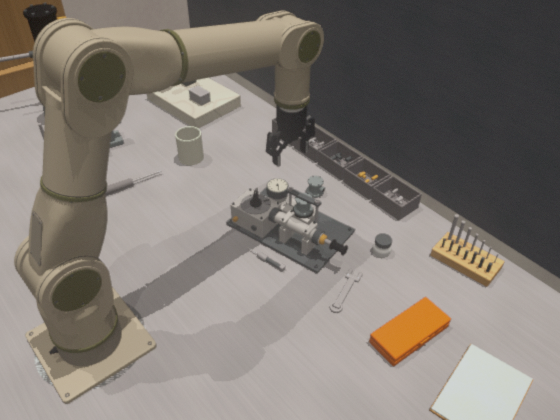

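View pics/wrist0.png

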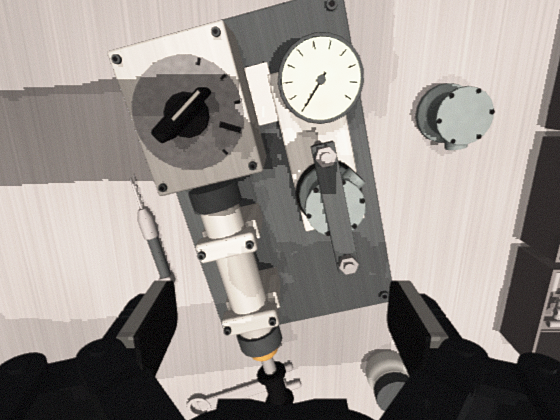

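```bash
python3 - <<'E'
from h import *
crop('wrist0',100,270,20,190,4.5,'c1')
crop('wrist0',180,340,300,420,4.5,'c2')
E
```

```text
(no output)
```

View pics/c1.png

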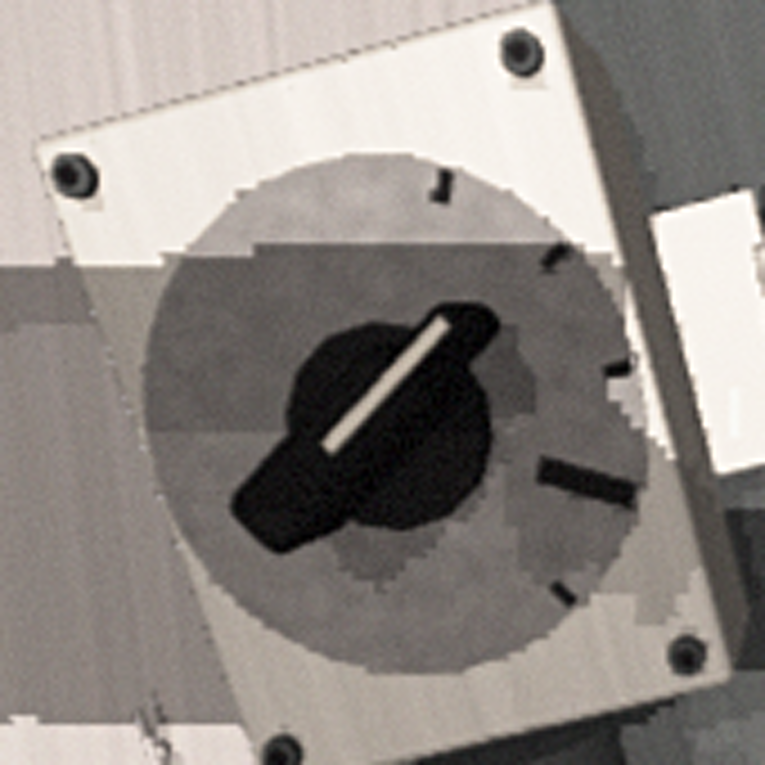

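View pics/c2.png

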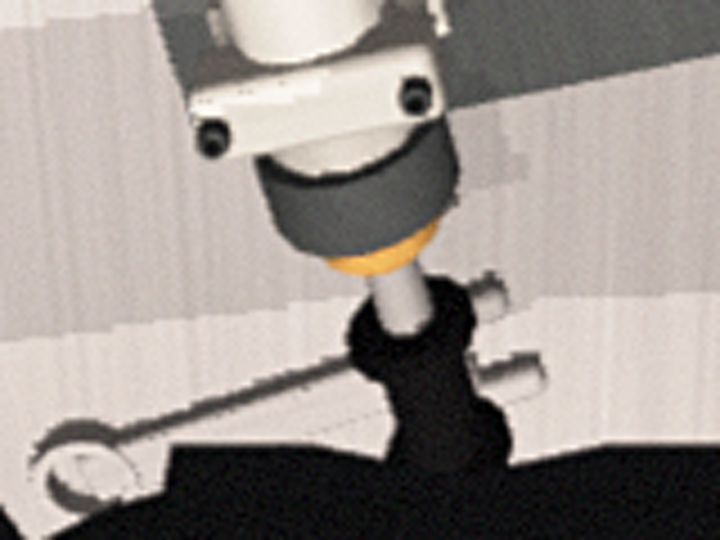

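```bash
python3 - <<'E'
from h import *
z=load('wrist0'); s=4.5
f=lambda x,y:(100+x/s,20+y/s)
def P(l,x,y,h):
    u,v=f(x,y); print(l,w(z,u,v,height=h).round(4),w(z,u,v).round(4))
for l,x,y,h in [('line tail',328,450,.121),('line tip',445,320,.121),('bar end mid',258,520,.121),('nose',492,315,.121),
 ('m0',442,186,.081),('m1',555,257,.081),('m2',618,368,.081),('long out',634,492,.081),('long in',541,470,.081),('m4',563,594,.081),('blkTL',38,140,.08),('blkTR',552,0,.08),('blkBR',728,680,.08)]: P(l,x,y,h)
g=lambda x,y:(180+x/s,300+y/s)
for l,x,y,h in [('brass mouth bottom',382,274,.075),('gland L',330,262,.075),('gland R',440,222,.075),('rodL',372,285,.075),('rodR',425,268,.075),('fl L',350,335,.075),('flR',473,300,.075),('waistL',392,395,.075),('waistR',462,375,.075),('fl2R',510,440,.075)]:
    u,v=g(x,y); print(l,w(z,u,v,height=h).round(4),w(z,u,v).round(4))
# dial circle fit from marks
E
```

```text
line tail [0.5513 0.0606 0.121 ] [0.5512 0.0606 0.1206]
line tip [0.57  0.079 0.121] [0.5701 0.079  0.1213]
bar end mid [0.5398 0.0503 0.121 ] [0.5397 0.0503 0.1209]
nose [0.5769 0.0797 0.121 ] [0.5721 0.0796 0.096 ]
m0 [0.5623 0.0997 0.081 ] [0.5629 0.0995 0.0835]
m1 [0.5803 0.0887 0.081 ] [0.5804 0.0887 0.0813]
m2 [0.5901 0.071  0.081 ] [0.5904 0.0711 0.0832]
long out [0.5921 0.0504 0.081 ] [0.5924 0.0506 0.0831]
long in [0.5762 0.0541 0.081 ] [0.5765 0.0543 0.0828]
m4 [0.5789 0.0327 0.081 ] [0.5794 0.0331 0.0837]
blkTL [0.4965 0.1068 0.08  ] [0.4967 0.1067 0.0804]
blkTR [0.5817 0.1273 0.08  ] [0.5816 0.1273 0.0799]
blkBR [0.6078 0.017  0.08  ] [0.6078 0.0169 0.0795]
brass mouth bottom [ 0.6073 -0.1751  0.075 ] [ 0.608  -0.1637  0.0883]
gland L [ 0.5959 -0.1719  0.075 ] [ 0.5969 -0.1631  0.0854]
gland R [ 0.6201 -0.1613  0.075 ] [ 6.189e-01 -2.224e-01 -5.000e-04]
rodL [ 0.605 -0.178  0.075] [ 0.6053 -0.1749  0.0787]
rodR [ 0.6167 -0.1735  0.075 ] [ 6.148e-01 -2.370e-01  3.000e-04]
fl L [ 0.5999 -0.1917  0.075 ] [ 0.6    -0.1907  0.0761]
flR [ 0.6273 -0.1821  0.075 ] [ 0.6279 -0.2409  0.0081]
waistL [ 0.609  -0.2084  0.075 ] [ 0.6095 -0.1999  0.0838]
waistR [ 0.6249 -0.2028  0.075 ] [ 0.6249 -0.1983  0.0797]
fl2R [ 0.6359 -0.2213  0.075 ] [ 0.6358 -0.2194  0.0768]
```

Emit:
{"method": "jog_arm", "body": {"steps": [0.05,0.006,-0.007,0.006,0.08,0.05,0.012,-0.015,0.013,0.16,0.05,0.019,-0.022,0.02,0.24,0.05,0.025,-0.029,0.027,0.33,0.05,0.031,-0.037,0.033,0.41,0.05,0.037,-0.044,0.04,0.49,0.05,0.043,-0.051,0.047,0.57,0.05,0.05,-0.058,0.05,0.65,0.05,0.056,-0.066,0.05,0.73,0.05,0.062,-0.073,0.05,0.815], "grip_force": 40}}

```text
clock: 1.15
position: [0.5514, 0.0622, 0.1764]
ee_rot: [0.93, 0.367, -0.0, -0.0]
ft_force: [-0.2, 0.1, 0.3]
grip_width: 0.588
```

```bash
python3 - <<'E'
from h import *
o=manip.get_obs(); print(o['position'],o['joint_pos'],o['grip_width'],o['clock'])
snap('wrist','w1'); o=manip.get_obs();print(o['position'],o['ee_rot'])
E
```

```text
[0.55140148 0.06223864 0.17642224] [-0.17878761  0.21327464 -0.01822803  1.71730582  0.00411465  1.21178359
 -1.0162571 ] 0.587942889760792 1.15
[0.55065609 0.06351445 0.17654689] [ 9.30759494e-01  3.65631585e-01 -3.84756001e-04 -3.99980479e-04]
```

View pics/w1.png

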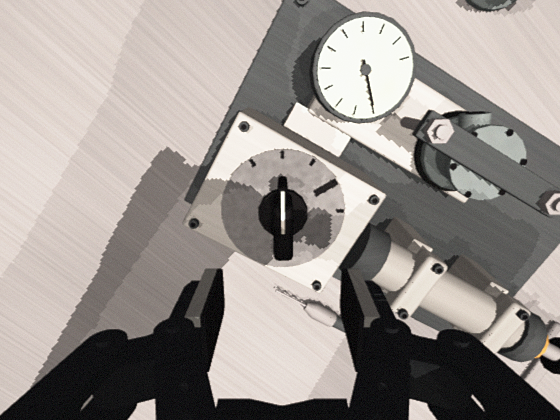

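```bash
python3 - <<'E'
from h import *
crop('w1',215,365,140,280,4.5,'c3')
E
```

```text
(no output)
```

View pics/c3.png

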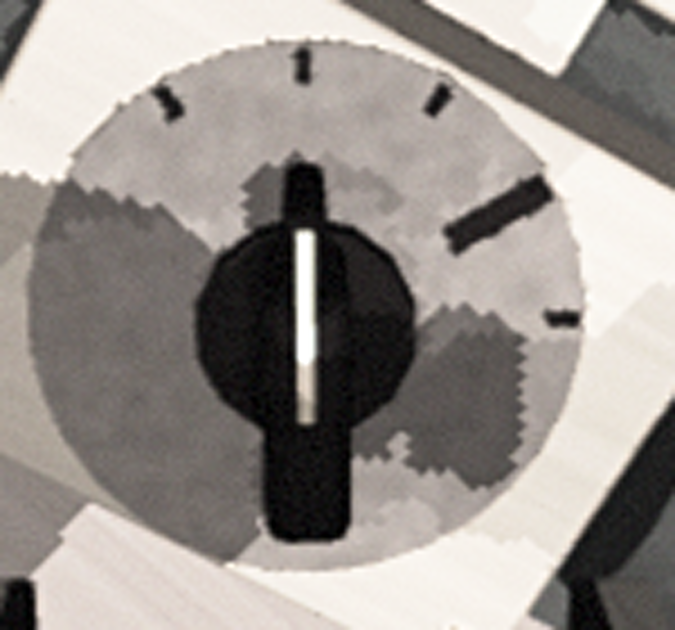

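```bash
python3 - <<'E'
from h import *
z=load('w1'); s=4.5
f=lambda x,y:(215+x/s,140+y/s)
for l,x,y,h in [('tip',304,232,.121),('tail',307,422,.121),('endL',268,535,.121),('endR',350,535,.121)]:
    print(l,w(z,*f(x,y),height=h).round(4),w(z,*f(x,y)).round(4))
m=np.array([w(z,*f(x,y),height=.0815)[:2] for x,y in [(168,102),(303,66),(438,100),(563,319)]])
# centre with known spacing: p=c+R*(cos(a-k30))
from scipy.optimize import least_squares
k=np.radians([0,30,60,120])
r=least_squares(lambda q:(q[:2]+q[2]*np.c_[np.cos(q[3]-k),np.sin(q[3]-k)]-m).ravel(),[.5515,.0615,.04,1.28])
print(r.x, np.degrees(r.x[3]),r.fun)
T=z['T'];o=manip.get_obs();q=o['ee_rot']
from scipy.spatial.transform import Rotation as R
M=R.from_quat(q).as_matrix();print(np.degrees(np.arctan2(M[1],M[0])),o['position'])
c=np.r_[r.x[:2],.112];print('tool shift',M.T@(c-o['position']))
E
```

```text
tip [0.5696 0.0787 0.121 ] [0.5699 0.079  0.1226]
tail [0.5509 0.0607 0.121 ] [0.5512 0.0609 0.1219]
endL [0.5353 0.0533 0.121 ] [0.5215 0.0415 0.0837]
endR [0.5429 0.0452 0.121 ] [0.5302 0.0316 0.0827]
[0.55129409 0.06123734 0.03977171 1.28648464] 73.71014000164436 [ 7.48594302e-06 -1.27192205e-04  5.46876729e-05  1.07825913e-04
 -1.52491610e-05  6.99955137e-05 -4.69245637e-05 -5.06291705e-05]
[ 42.89293278 -47.10709213 155.33501836] [0.55065609 0.06351445 0.17654689]
tool shift [-0.0010551   0.00216873  0.06454515]
```

Emit:
{"method": "jog_arm", "body": {"steps": [0.05,0,0,0.016,0,0.05,0,0,0.032,0,0.05,0,0,0.048,0,0.05,0,0,0.06,0,0.05,0,0,0.065,0,0.05,0,0,0.065,0,0.0,0,0,0.065,0,0.0,0,0,0.065,0,0.0,0,0,0.065,0,0.0,0,0,0.065,0], "grip_force": 40}}

```text
clock: 2.2
position: [0.5523, 0.0623, 0.1126]
ee_rot: [0.929, 0.369, 0.001, 0.0]
ft_force: [-2.3, 0.5, 5.9]
grip_width: 0.117
```

Emit:
{"method": "jog_arm", "body": {"steps": [0.0,0,0,0,0.0,0.0,0,0,0,0.12,0.0,0,0,0,0.24,0.0,0,0,0,0.36,0.0,0,0,0,0.48,0.0,0,0,0,0.6,0.0,0,0,0,0.72,0.0,0,0,0,0.84,0.0,0,0,0,0.95,0.0,0,0,0,1.05]}}

```text
clock: 3.2
position: [0.5524, 0.0621, 0.1126]
ee_rot: [0.989, -0.149, 0.001, -0.0]
ft_force: [-0.7, 0.1, 5.7]
grip_width: 0.119
```

```bash
python3 - <<'E'
from h import *
snap('wrist','w2'); o=manip.get_obs();print(o)
from scipy.spatial.transform import Rotation as R
M=R.from_quat(o['ee_rot']).as_matrix();print(np.degrees(np.arctan2(M[1],M[0])))
E
```

```text
{'clock': 3.25, 'joint_pos': array([-0.29371945,  0.27135827,  0.11527971,  1.79193174, -0.03500372,
        1.07910764, -2.04176049]), 'joint_velocities': array([ 1.21593086e-02, -1.48107515e-03, -1.44507529e-02, -8.51160803e-05,
        7.75752484e-03,  2.57546843e-03,  1.70818967e-01]), 'tau': array([ -0.12469573, -50.95781922,   1.82329372, -33.98287654,
         0.05391565,  -0.71671737,   1.09249346]), 'position': array([0.55240351, 0.06206583, 0.11264916]), 'ee_rot': array([ 9.88406644e-01, -1.51828741e-01,  5.46563363e-04, -2.00666138e-04]), 'ft_force': array([-2.13359117, -0.15128897,  6.41361435]), 'torque': array([-0.06862151,  0.48989403,  0.03290862]), 'grip_width': 0.11784805874546844}
[ -17.46585881 -107.46582594   11.42736446]
```

View pics/w2.png

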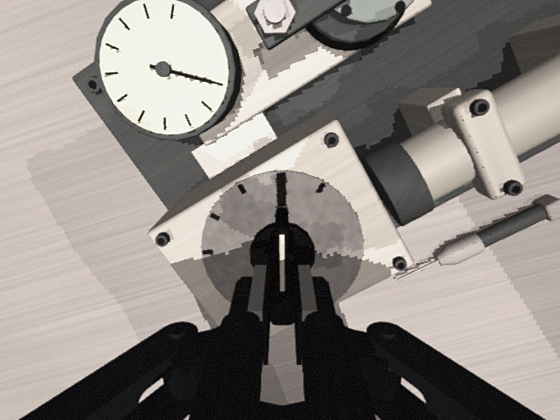

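Emit:
{"method": "jog_arm", "body": {"steps": [0.04,0,0,0,0,0.05,0,0,0,0,0.05,0,0,0,0,0.05,0,0,0,0,0.05,0,0,-0.01,0,0.05,0,0,-0.03,0,0.05,0,0,-0.05,0,0.05,0,0,-0.07,0,0.05,0,0,-0.09,0,0.05,0,0,-0.11,0]}}

```text
clock: 4.25
position: [0.552, 0.062, 0.2235]
ee_rot: [0.989, -0.147, 0.0, -0.0]
ft_force: [1.2, -0.0, -1.7]
grip_width: 0.583
```

```bash
python3 - <<'E'
from h import *
snap('wrist','w3'); o=manip.get_obs();print(o['position'],o['grip_width'],o['ft_force'])
from scipy.spatial.transform import Rotation as R
M=R.from_quat(o['ee_rot']).as_matrix();print(M.round(3))
crop('w3',130,430,60,340,2,'c4')
E
```

```text
[0.5534306  0.06218591 0.22706322] 0.5871351229254054 [ 0.8194473  -0.65858077  3.00761723]
[[ 0.957 -0.29   0.005]
 [-0.29  -0.957  0.001]
 [ 0.005 -0.003 -1.   ]]
```

View pics/w3.png

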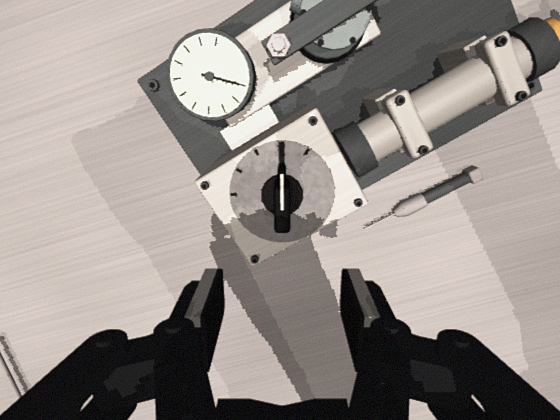

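Emit:
{"method": "jog_arm", "body": {"steps": [0.06,0.014,0.024,0,-0.14,0.06,0.029,0.047,0,-0.28,0.06,0.043,0.071,0,-0.42,0.06,0.057,0.094,0,-0.56,0.06,0.072,0.118,0,-0.7,0.06,0.086,0.141,0,-0.84,0.06,0.1,0.165,0,-0.98,0.06,0.114,0.189,0,-1.12,0.06,0.129,0.212,0,-1.26,0.06,0.143,0.236,0,-1.4]}}

```text
clock: 5.3
position: [0.6208, -0.2063, 0.2225]
ee_rot: [0.849, 0.528, 0.0, 0.0]
ft_force: [0.6, 0.6, -0.1]
grip_width: 0.704
```

Emit:
{"method": "jog_arm", "body": {"steps": [0.06,0,0,0,-0.14,0.06,0,0,0,-0.28,0.06,0,0,0,-0.42,0.06,0,0,0,-0.56,0.06,0,0,0,-0.7,0.06,0,0,0,-0.7,0.06,0,0,0,-0.7,0.06,0,0,0,-0.7,0.06,0,0,0,-0.7,0.06,0,0,0,-0.7]}}

```text
clock: 6.3
position: [0.6205, -0.2053, 0.2218]
ee_rot: [0.62, 0.785, 0.0, 0.0]
ft_force: [0.4, 0.5, -0.5]
grip_width: 0.706
```

```bash
python3 - <<'E'
from h import *
snap('wrist','w4'); o=manip.get_obs();print(o['position'],o['grip_width'],o['joint_pos'])
from scipy.spatial.transform import Rotation as R
M=R.from_quat(o['ee_rot']).as_matrix();print(np.degrees(np.arctan2(M[1],M[0])))
E
```

```text
[ 0.62043482 -0.2052746   0.22184568] 0.7030837603334579 [ 0.23076415  0.39492808  0.02548339  1.3878456  -0.01000971  1.35891279
  0.49061192]
[103.41984111  13.41984115 -43.77769653]
```

View pics/w4.png

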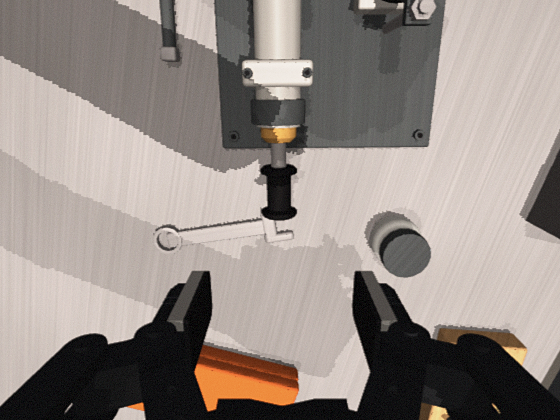

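```bash
python3 - <<'E'
from h import *
crop('w4',230,330,100,240,4.2,'c5')
E
```

```text
(no output)
```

View pics/c5.png

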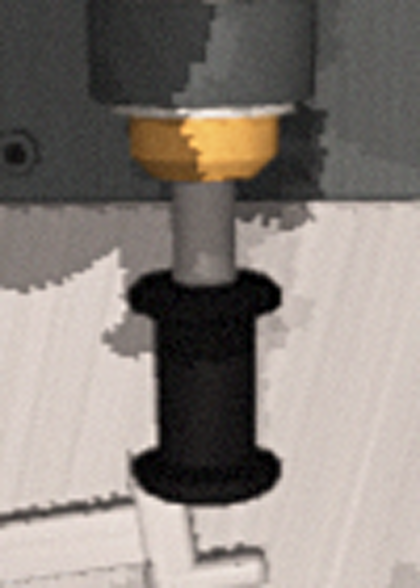

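```bash
python3 - <<'E'
from h import *
from scipy.spatial.transform import Rotation as R
z=load('w4'); s=4.2
f=lambda x,y:(230+x/s,100+y/s)
o=manip.get_obs();M=R.from_quat(o['ee_rot']).as_matrix();p=np.array([.6205,-.205,.222])
for l,x,y,h in [('nfL',130,297,.075),('nfR',282,297,.075),('ofL',130,472,.075),('ofR',280,472,.075),('wL',158,385,.075),('wR',254,385,.075),('gL',130,150,.075),('gR',278,150,.075),('rL',173,230,.075),('rR',236,230,.075),('wtop',206,330,.085),('wtopb',206,445,.085)]:
    a=w(z,*f(x,y),height=h); print(l,a.round(4),(M.T@(a-p)).round(4), w(z,*f(x,y)).round(4))
E
```

```text
nfL [ 0.5995 -0.1925  0.075 ] [ 0.017  -0.0175  0.147 ] [ 0.5995 -0.1918  0.078 ]
nfR [ 0.6282 -0.1857  0.075 ] [0.017  0.0119 0.147 ] [ 6.349e-01 -2.006e-01  4.000e-04]
ofL [ 0.6072 -0.2275  0.075 ] [-0.0188 -0.0182  0.147 ] [ 0.6085 -0.251   0.0061]
ofR [ 0.6365 -0.2205  0.075 ] [-0.0188  0.012   0.147 ] [ 0.6365 -0.2203  0.0754]
wL [ 0.6087 -0.2085  0.075 ] [-0.0006 -0.0123  0.147 ] [ 0.6085 -0.207   0.0804]
wR [ 0.6271 -0.2041  0.075 ] [-0.0006  0.0066  0.147 ] [ 0.6269 -0.2036  0.077 ]
gL [ 0.5935 -0.165   0.075 ] [ 0.0451 -0.017   0.147 ] [ 0.5918 -0.1732  0.0121]
gR [ 0.6206 -0.1586  0.075 ] [0.0451 0.0108 0.147 ] [ 0.6247 -0.1655  0.0104]
rL [ 0.6047 -0.1779  0.075 ] [ 0.03   -0.0091  0.147 ] [ 0.6047 -0.1772  0.0787]
rR [ 0.6164 -0.1751  0.075 ] [0.03  0.003 0.147] [ 6.202e-01 -1.873e-01  5.000e-04]
wtop [ 0.6149 -0.1931  0.085 ] [ 0.0128 -0.0027  0.137 ] [ 0.6149 -0.1932  0.0847]
wtopb [ 0.6201 -0.2153  0.085 ] [-0.0099 -0.0028  0.137 ] [ 0.62   -0.215   0.0859]
```

Emit:
{"method": "jog_arm", "body": {"steps": [0.06,0,-0.001,0.02,0,0.06,0,-0.002,0.045,0,0.06,0,-0.003,0.07,0,0.06,0,-0.003,0.095,0,0.06,0,-0.003,0.12,0,0.06,0,-0.003,0.135,0,0.06,0,-0.003,0.145,0,0.06,0,-0.003,0.149,0,0.06,0,-0.003,0.149,0,0.06,0,-0.003,0.149,0]}}

```text
clock: 7.35
position: [0.6182, -0.2062, 0.0739]
ee_rot: [0.619, 0.785, 0.0, 0.001]
ft_force: [0.9, -1.1, 0.2]
grip_width: 0.701
```

```bash
python3 - <<'E'
from h import *
snap('wrist','w5');snap('side','s5'); o=manip.get_obs();print(o['position'],o['grip_width'],o['ft_force'])
crop('s5',280,400,190,290,5,'c6')
E
```

```text
[ 0.61811164 -0.20620254  0.07388807] 0.7011636696951222 [ 0.09575839  0.52882975 -0.63708582]
```

View pics/w5.png

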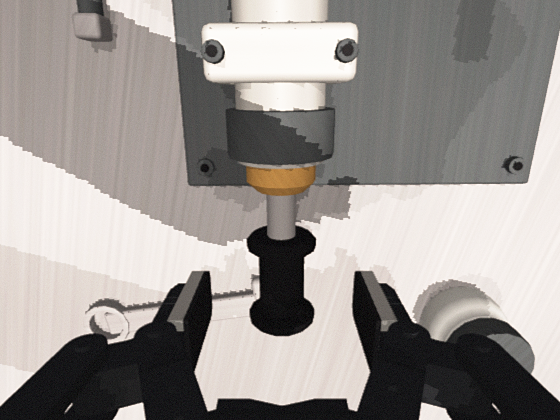

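View pics/c6.png

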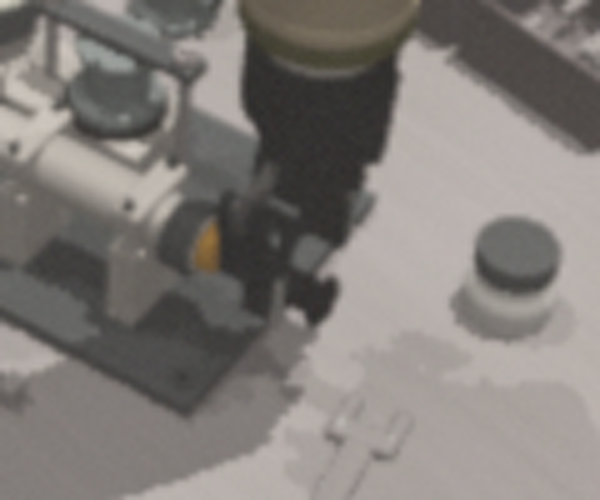

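```bash
python3 - <<'E'
from h import *
from scipy.spatial.transform import Rotation as R
z=load('w5');o=manip.get_obs();M=R.from_quat(o['ee_rot']).as_matrix()
for d in [(0,0,-.002),(.011,0,-.002),(-.011,0,-.002),(0,.0275,.017),(0,-.0275,.017),(.021,-.015,-.002),(-.021,-.015,-.002)]:
    q=z['T']@np.r_[o['position']+M@np.array(d),1]; q=z['K']@q[:3]; print(d,(q[:2]/q[2]).round(1))
E
```

```text
(0, 0, -0.002) [282.5 279.6]
(0.011, 0, -0.002) [282.5 257.1]
(-0.011, 0, -0.002) [282.5 301.2]
(0, 0.0275, 0.017) [338.2 260.6]
(0, -0.0275, 0.017) [226.7 260.6]
(0.021, -0.015, -0.002) [247.3 235.7]
(-0.021, -0.015, -0.002) [250. 320.]
```

Emit:
{"method": "jog_arm", "body": {"steps": [0.0,0,0,0,0,0.0,0,0,0,0,0.0,0,0,0,0,0.0,0,0,0,0,0.0,0,0,0,0,0.0,0,0,0,0,0.0,0,0,0,0,0.0,0,0,0,0,0.0,0,0,0,0,0.0,0,0,0,0], "grip_force": 70}}

```text
clock: 8.45
position: [0.618, -0.2059, 0.0735]
ee_rot: [0.619, 0.785, 0.0, 0.0]
ft_force: [0.7, -0.0, 4.9]
grip_width: 0.171
```

```bash
python3 - <<'E'
from h import *
snap('wrist','w6'); o=manip.get_obs();print(o['position'],o['grip_width'],o['ft_force'],o['torque'])
E
```

```text
[ 0.61797193 -0.20595435  0.07340998] 0.17193552833658832 [-1.62427127  0.76693319  4.70069063] [0.13847035 0.15893159 0.04505736]
```

View pics/w6.png

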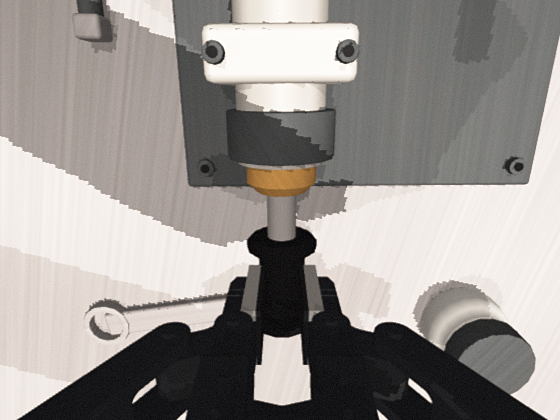

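Emit:
{"method": "jog_arm", "body": {"steps": [0.0,-0.004,0,0,0,0.0,-0.01,0,0,0,0.0,-0.017,0,0,0,0.0,-0.024,0,0,0,0.0,-0.031,0,0,0,0.0,-0.038,0,0,0,0.0,-0.045,0,0,0,0.0,-0.051,0,0,0,0.0,-0.055,0,0,0,0.0,-0.057,0,0,0]}}

```text
clock: 9.5
position: [0.6309, -0.2586, 0.0734]
ee_rot: [0.619, 0.786, 0.001, -0.002]
ft_force: [-5.8, 9.9, 12.3]
grip_width: 0.168
```

```bash
python3 - <<'E'
from h import *
snap('wrist','w7'); o=manip.get_obs();print(o['position'],o['grip_width'],o['ft_force'],o['torque'])
p=o['position']-np.array([.61797,-.20595,.0734]); print(p@[.232,-.973,0])
crop('w7',210,350,0,200,3,'c7')
E
```

```text
[ 0.63096167 -0.25873715  0.07339789] 0.1715121362652622 [-4.29862348 10.11809626 11.18088542] [2.13937378 1.17589738 0.03305867]
0.05437596443521581
```

View pics/w7.png

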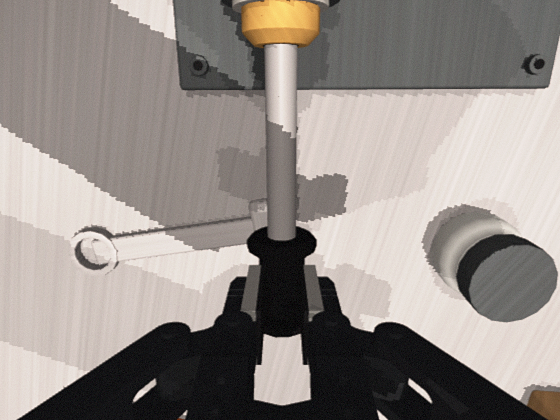

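View pics/c7.png

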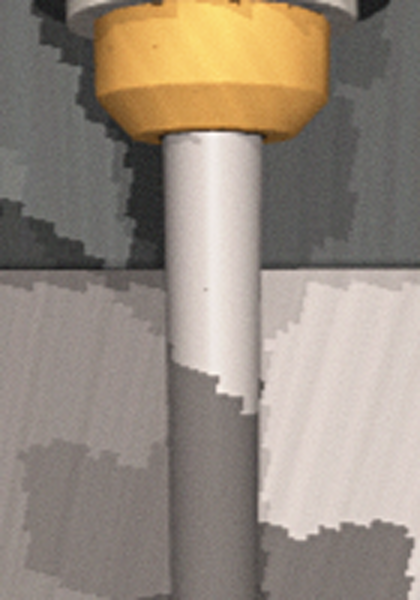

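Emit:
{"method": "jog_arm", "body": {"steps": [0.0,-0.001,0,0,0,0.0,-0.002,0,0,0,0.0,-0.003,0,0,0,0.0,-0.004,0,0,0,0.0,-0.005,0,0,0,0.0,-0.006,0,0,0,0.0,-0.006,0,0,0,0.0,-0.006,0,0,0,0.0,-0.006,0,0,0,0.0,-0.006,0,0,0]}}

```text
clock: 10.55
position: [0.6322, -0.2639, 0.0734]
ee_rot: [0.618, 0.786, 0.001, -0.002]
ft_force: [-5.3, 11.1, 10.7]
grip_width: 0.171
```

```bash
python3 - <<'E'
from h import *
snap('wrist','w8'); 
for i in range(3):
    o=manip.get_obs();p=o['position']-np.array([.61797,-.20595,.0734]); print(p@[.232,-.973,0],o['position'],o['grip_width'],o['ft_force'])
crop('w8',230,330,0,80,7,'c8')
E
```

```text
0.05967449130455498 [ 0.63220952 -0.26388517  0.07336249] 0.17010354290689145 [-5.94428721 10.86065059 11.13701452]
0.05967449130455498 [ 0.63220952 -0.26388517  0.07336249] 0.17010354290689145 [-5.94428721 10.86065059 11.13701452]
0.05967449130455498 [ 0.63220952 -0.26388517  0.07336249] 0.17010354290689145 [-5.94428721 10.86065059 11.13701452]
```

View pics/c8.png

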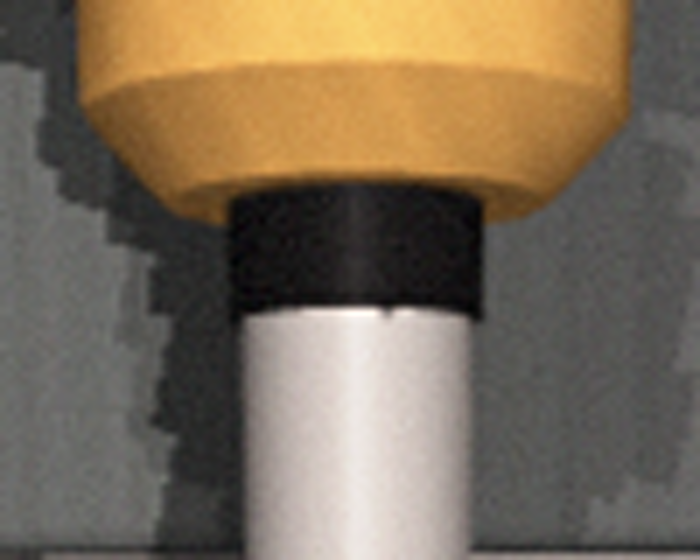

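View pics/w8.png

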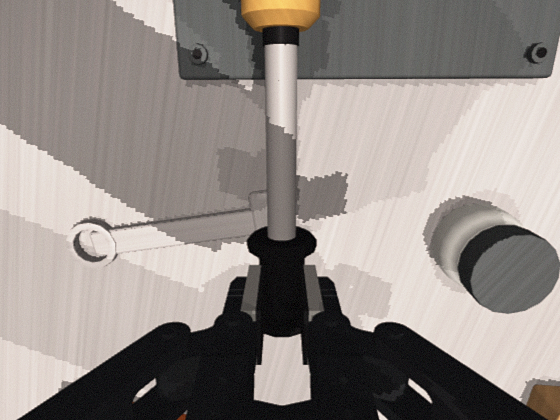

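```bash
python3 - <<'E'
from h import *
z=load('w8'); s=7
a=w(z,230+355/s,308/s,height=.0815);b=w(z,230+355/s,184/s,height=.0815)
print(a,b,np.linalg.norm(a-b), np.linalg.inv(z['T'])[:3,3])
col=z['p'][15:60,278:283].astype(int).mean(axis=(1,2)).round(0);print(list(zip(range(15,60),col)))
r=z['p'][15:60,276:285].astype(int).mean(axis=1);print((r[:,0]-r[:,2]).round())
for name in ['w6','w7']:
    pass
z6=load('w6')
for v in range(185,205): print(v,z6['p'][v,276:290].mean(axis=0).round(),w(z6,283,v).round(4))
E
```

```text
[ 0.60915811 -0.1714001   0.0815    ] [ 0.60785412 -0.16597665  0.0815    ] 0.005578008870633233 [ 0.61326409 -0.18627305  0.22132884]
[(15, np.float64(146.0)), (16, np.float64(149.0)), (17, np.float64(148.0)), (18, np.float64(149.0)), (19, np.float64(149.0)), (20, np.float64(148.0)), (21, np.float64(150.0)), (22, np.float64(149.0)), (23, np.float64(152.0)), (24, np.float64(119.0)), (25, np.float64(74.0)), (26, np.float64(45.0)), (27, np.float64(40.0)), (28, np.float64(43.0)), (29, np.float64(44.0)), (30, np.float64(42.0)), (31, np.float64(43.0)), (32, np.float64(43.0)), (33, np.float64(42.0)), (34, np.float64(43.0)), (35, np.float64(39.0)), (36, np.float64(41.0)), (37, np.float64(46.0)), (38, np.float64(43.0)), (39, np.float64(43.0)), (40, np.float64(42.0)), (41, np.float64(40.0)), (42, np.float64(30.0)), (43, np.float64(63.0)), (44, np.float64(232.0)), (45, np.float64(235.0)), (46, np.float64(228.0)), (47, np.float64(228.0)), (48, np.float64(227.0)), (49, np.float64(227.0)), (50, np.float64(228.0)), (51, np.float64(227.0)), (52, np.float64(226.0)), (53, np.float64(228.0)), (54, np.
[... 611 characters left out ...]
[142. 100.  52.] [ 0.6076 -0.1624  0.0886]
191 [142. 101.  53.] [ 0.6077 -0.1627  0.089 ]
192 [142. 100.  51.] [ 0.6079 -0.1635  0.0873]
193 [142. 100.  51.] [ 0.608  -0.1639  0.0873]
194 [142.  99.  51.] [ 0.6081 -0.1644  0.0868]
195 [140.  98.  48.] [ 0.6082 -0.1647  0.0871]
196 [141. 109.  74.] [ 0.6083 -0.1653  0.0865]
197 [145. 135. 129.] [ 0.6088 -0.1672  0.0809]
198 [147. 138. 135.] [ 0.6089 -0.1675  0.0813]
199 [145. 137. 132.] [ 0.609  -0.1678  0.0816]
200 [146. 137. 133.] [ 0.6091 -0.1683  0.0814]
201 [146. 136. 132.] [ 0.6092 -0.1687  0.0812]
202 [146. 137. 132.] [ 0.6093 -0.1693  0.0807]
203 [146. 138. 133.] [ 0.6093 -0.1693  0.0819]
204 [146. 137. 132.] [ 0.6094 -0.1698  0.0817]
```

Emit:
{"method": "jog_arm", "body": {"steps": [0.0,-0.0005,0,0,0,0.0,-0.001,0,0,0,0.0,-0.0012,0,0,0,0.0,-0.0012,0,0,0,0.0,-0.0012,0,0,0,0.0,-0.0012,0,0,0,0.0,-0.0012,0,0,0,0.0,-0.0012,0,0,0,0.0,-0.0012,0,0,0,0.0,-0.0012,0,0,0]}}

```text
clock: 11.6
position: [0.6325, -0.2649, 0.0734]
ee_rot: [0.618, 0.786, 0.001, -0.002]
ft_force: [-6.8, 10.3, 11.4]
grip_width: 0.172
```

```bash
python3 - <<'E'
from h import *
snap('wrist','w9'); snap('scene','sc9');snap('side','s9')
o=manip.get_obs();p=o['position']-np.array([.61797,-.20595,.0734]); print(p@[.232,-.973,0],o['position'],o['grip_width'],o['ft_force'],o['clock'])
crop('w9',230,330,0,80,7,'c9')
z=load('w9')
print(z['p'][18:48,278:283].astype(int).mean(axis=1).round())
crop('sc9',190,350,170,300,5,'c10')
crop('s9',210,400,160,290,4,'c11')
E
```

```text
0.06065900956202075 [ 0.63248725 -0.26483079  0.07340021] 0.17242556785101737 [-6.62286912 11.90212218 11.75203995] 11.75
[[213. 155.  82.]
 [213. 155.  80.]
 [216. 156.  80.]
 [139.  96.  47.]
 [ 96.  68.  37.]
 [133. 119. 107.]
 [107. 100.  97.]
 [ 56.  52.  51.]
 [ 41.  39.  40.]
 [ 46.  44.  43.]
 [ 46.  42.  43.]
 [ 45.  42.  42.]
 [ 45.  42.  42.]
 [ 45.  41.  42.]
 [ 44.  43.  42.]
 [ 43.  39.  39.]
 [ 45.  40.  41.]
 [ 43.  38.  39.]
 [ 43.  42.  41.]
 [ 46.  42.  42.]
 [ 42.  41.  40.]
 [ 45.  42.  42.]
 [ 42.  38.  38.]
 [ 43.  41.  41.]
 [ 33.  30.  30.]
 [ 85.  79.  77.]
 [240. 229. 222.]
 [240. 233. 228.]
 [235. 228. 223.]
 [234. 226. 222.]]
```

View pics/c9.png

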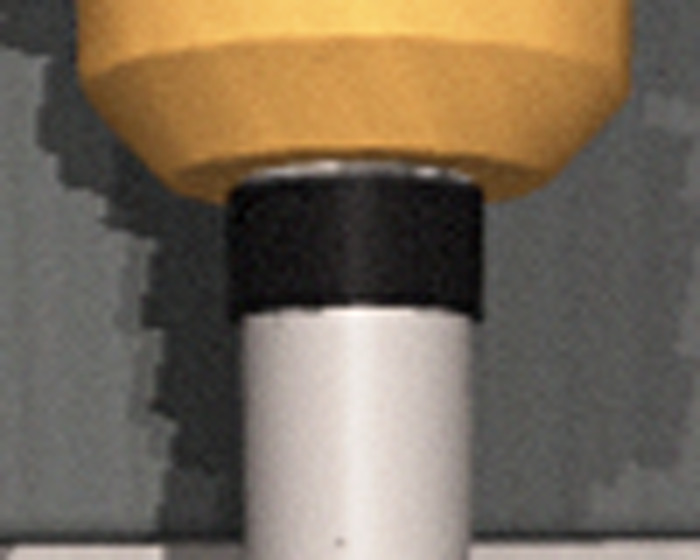

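View pics/c10.png

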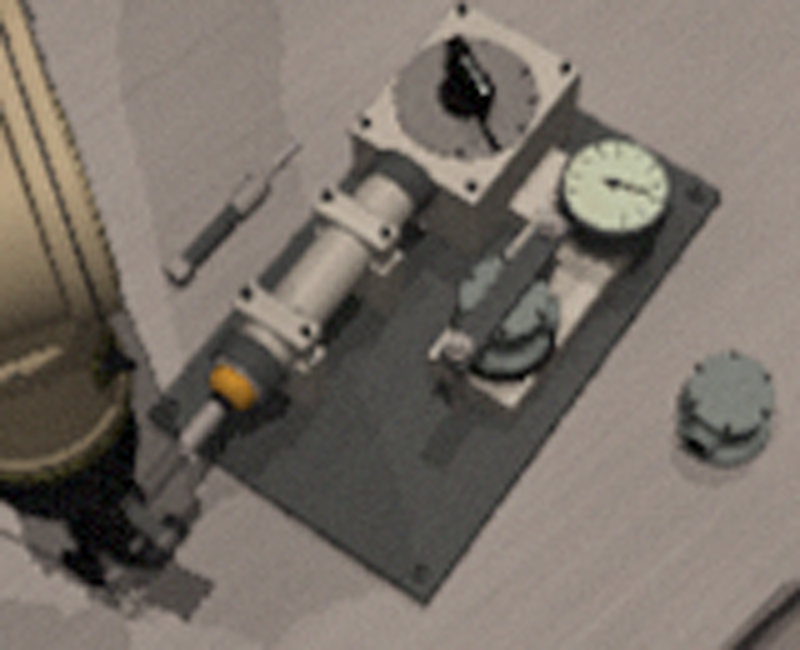

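View pics/c11.png

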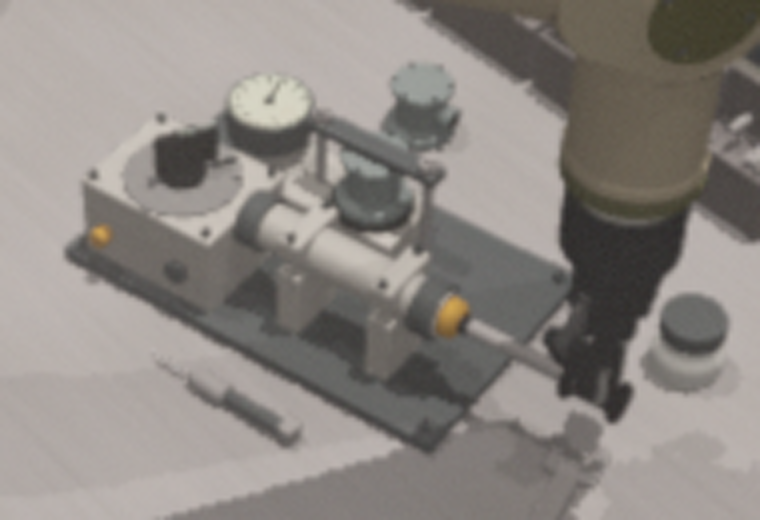

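```bash
python3 - <<'E'
from h import *
o=manip.get_obs();print(o['position'],abs(o['joint_velocities']).max())
print(manip.hand_in())
E
```

```text
[ 0.63248725 -0.26483079  0.07340021] 0.0019765658522590173
the job is handed in; nothing more can be done
None
```

I turned the selector 60° clockwise from the second mark to the long bar and let go. I then gripped the pump rod's handle, pulled it out to its ring mark and handed the job in while still holding it there, at 11.75 s on the clock.

**Selector:** After release it pointed at the long bar in the wrist picture, and the later scene picture still shows it there.

**Rod:** The tool had travelled 60.7 mm. The wrist picture shows the whole dark ring out, with a thin sliver of bright rod between it and the mouth. The pull was about 13 N, in line with the spring, and the arm was standing still.

**Bystanders:** The spanner, jar, pin vice and casting looked undisturbed in the last pictures. I did not look again closely at the mug, screwdriver and case, but the arm did not go near them.

**Reading that disagreed:** On the 20 mm waist the finger opening read about 14.6 mm. The smaller selector bar also read about 2 mm narrow. The handle did not slip during the pull.

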